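# Wind on the film in the silver camera

### The job

Wind on the silver camera with the brown sides: swing its red-tipped film advance lever all the way round to its stop, pause there a moment, then let it go so that it springs fully back home. Leave the lever of the black camera alone.

Things in the scene. Friction and masses are not known exactly. Their poses are not given: they have to be found in the camera images.
- silver_camera_pivot (a point): On the upright turning axis of the silver camera's lever, 121 mm above the desk, level with the tab's middle. Camera (aluminium top, brown sides, 150 wide, 55 deep, flat top at 107 mm) clamped to a fixed dark plate 190 x 130. Axes: x the way the lens looks (away from the robot, within 30 deg), y to its left, z up. Body middle 45 mm to +y. Top is clear but for low fittings away from the sweep.
- advance_tip (a point): Middle of the upright red thumb tab on the silver camera's lever, 45 mm out from the pivot: 24 mm along the lever, 6 thick, 24 tall (109 to 133 mm above the desk). x points outwards along the lever, z up. At home it overhangs the camera's back; push its side that faces the camera's middle (+y of the camera), e.g. with closed fingertips lowered beside it.
- advance (a joint): Silver camera's lever: 0 at home (175 deg anticlockwise from the lens direction, seen from above), grows anticlockwise seen from above, sweeping behind the camera to its -y end, to the hard stop at 1.4 rad. A spring drives it home: 1.3 N at the tab at home, 2.9 N at the stop; let go anywhere, it is home within a second.
- black_advance (a joint): Same kind of lever on the all-black camera (black tab, finder hump 16 mm above its top), a bystander clamped on the other side of the desk, its middle at least 260 mm from the silver one's. 0 at home, 1.4 rad at its stop; it is to stay home.
Not all that is in view belongs to the job. What is shaped like the part that bears silver_camera_pivot but green is not meant.

How it is judged:
By the outcome, as a careful person would: the job done as asked, in the order asked, and still so for the second after the job is handed in, with the robot touching nothing.
It also fails if it takes over 35 s, if anything falls off the work surface, if the arm or the gripper's body presses on something with over 40 N, if the wrist force passes 120 N, or if a joint passes its speed limit or range.

### The arm

A 7-joint arm with a two-finger parallel gripper is mounted at the origin on the work surface. World frame = base frame: x ahead of the robot, y to its left, z up, the work surface at z = 0. Lengths are in mm, angles in rad, forces in N, time in s.
With the tool pointing down it reaches from about 400 to 875 mm from the base axis. Payload 4.4 kg.
Tool frame: the origin (TCP) lies at the very end of the fingers, on their centre line; the grasp point (between the pads) lies 19 mm behind it; z points along the fingers, y is the line along which they close (so a half turn about z gives the same grasp; the last joint's range is limited). The gripper opens to 85 mm and grips with 20 to 120 N. Pads are 22 mm wide; open, the fingers measure 114 mm over their backs; the gripper's body (76 mm by 85 mm) begins 54 mm behind the grasp point. The pads swing forward as they close: fully open they stand 13 mm farther back than shut.
Start: joints at [1.256, 0.628, 0.038, 1.517, -0.027, 0.996, -0.02], TCP at [160.084, -629.993, 231.313] pointing down, gripper open.
Joint ranges: [-3.06, 3.06], [-0.37, 2.12], [-1.25, 1.32], [0.18, 2.47], [-1.1, 4.24], [0.23, 1.98], [-2.94, 2.94]. Speed limits (rad/s): [2.57, 2.57, 3.14, 3.14, 3.14, 3.14, 3.14].

### API

Orientations are given as [roll, pitch, yaw] about the fixed x, y, z axes, in that order (R = Rz(yaw) Ry(pitch) Rx(roll)).
In Python, from cell import ctrl gives the robot as it stands.
- The arm moves only by the tool step_arm, never from a script. Its argument "series" is a list that holds one entry, the list of rows, each a list of 7 numbers: the turn, a rotation vector about the tool's x, y, z as a fraction of full scale, then the shift along the tool's x, y, z as a fraction of full scale, then the closure, from 0 (fully open) to 1 (shut). In form: [[[ax, ay, az, tx, ty, tz, gripper], ...]]. A call has 1 to 12 rows; each row shifts and turns the commanded pose from where the row before left it, along the tool's axes as they then stand; what a row does not reach is not made up. Full scale, the value 1, is 150 mm for a shift and 45 degrees for a turn. A row lasts 1/10 s, in which the tool goes at most 50 mm and 8.59 degrees, less where a joint would pass 70% of its speed; a pose out of reach is approached as far as the arm can. A call with a number of a shift or a turn outside -1 to 1 is refused whole. A call with a gripper value outside its range is refused whole. The fingers move at their own pace and stop on an object; the grip force is fixed at half the most. Time passes only in rows, so rows that do not move let the fingers close. It gives the time, the measured TCP pose, the force, the opening and the grip force at its end, in the units of the state.
- ctrl.read_state(): the state, without advancing time (a new reading comes with each control period).
- ctrl.get_image(name): name is "scene" or "top" or "wrist"; returns a dict with "img" (400x640x3 uint8, red, green, blue), "fx", "fy", "cx", "cy" (pixels), "R" (3x3) and "t" (3): a world point X has camera coordinates R X + t. Camera axes: x right, y down, z forward; pixel columns grow to the right and rows downward; lengths in mm; the calibration is good to about 2 mm. The wrist camera is an equidistant fisheye: a pixel r from the principal point sees the ray r / f radians off the axis. A picture is of the moment at which its call begins. There is no depth.
- ctrl.finish_job(): hands the job in; it is judged then, once.
Trained networks look in a picture, given as the dict that the camera call returned (one of the last four; its "shot" number tells which), for a name from the list of things; names that differ only in an ending like _2 or _b are one class to them, and where a whole thing is asked for, a point or a joint stands for the part that bears it (a point fixed in the world has none). Each returns a list of dicts, best first, with "score" (0 to 1); they miss things now and then, are a little off and sometimes report something else, mostly with a low value. They report only what shows in the picture. A call takes as long as a camera call. They do not tell look-alikes from the thing itself.
- ctrl.recognise(picture, thing): "centre" ([column, row] in pixels, amid what is visible of it).
The state is a dict: "clock": time; "qpos": joint angles; "qd": joint speeds; "tau": joint torques, N m; "eef_pos": TCP position; "tool_rot": TCP orientation; "force": force on the tool from outside, world axes, zero at the start; "torque": the same for the moment, N m; "width": finger opening in mm; "gripper_force": force on a finger pad.
Only numpy, scipy, OpenCV 4.12 (cv2) and the standard library are available. Lean on these libraries where they do the work, as an engineer would, in place of code of your own. Each camera call takes 0.05 s, during which the arm holds its last target. There are 200 camera calls.

## Working session

There is one attempt and no reset: what is moved stays moved. The work goes in short steps, Python scripts to look and compute and a tool call to move; the robot and the scene stay as the last step left them, time stands still between calls to the robot, and variables do not carry over. Pictures are saved under pics/ and viewed, at most 10 in all, crops included, and the job is handed in when it is done.

Besides the shell and the picture viewer there is one more tool, called as a command line: name --argument value ..., lists and objects as JSON in quotes. step_arm: Moves the arm, as the interface text tells. Shift numbers are shares of 150 mm and turn numbers shares of 45 degrees, none past 1 either way. Its arguments: {"type":"object","properties":{"series":{"type":"array","items":{"type":"array","items":{"type":"array","items":{"type":"number","minimum":-1,"maximum":1}}}}},"required":["series"]}

```bash
mkdir -p pics; cat > h.py <<'E'
import numpy as np, cv2
from cell import ctrl
def save(p,n,crop=None,s=1):
    im=p["img"][:,:,::-1]
    if crop: a,b,c,d=crop; im=im[b:d,a:c]
    cv2.imwrite("pics/"+n+".png",cv2.resize(im,None,fx=s,fy=s,interpolation=cv2.INTER_CUBIC))
def ray(p,uv,z):
    R=np.array(p["R"]);t=np.array(p["t"]);C=-R.T@t
    d=R.T@np.array([(uv[0]-p["cx"])/p["fx"],(uv[1]-p["cy"])/p["fy"],1])
    return C+d*(z-C[2])/d[2]
def proj(p,X):
    c=np.array(p["R"])@np.array(X)+np.array(p["t"]);return [p["fx"]*c[0]/c[2]+p["cx"],p["fy"]*c[1]/c[2]+p["cy"]]
E
python3 - <<'E'
from h import *
for n in("top","scene"):
    p=ctrl.get_image(n);save(p,n+"1")
    for k in("silver_camera_pivot","advance_tip","black_advance"):
        for r in ctrl.recognise(p,k)[:4]:print(n,k,r,ray(p,r["centre"],121).round())
s=ctrl.read_state();print(s["clock"],s["eef_pos"],s["tool_rot"],s["width"])
E
```

```text
top silver_camera_pivot {'centre': [437.6, 313.1], 'score': 0.84} [ 236. -309.  121.]
top silver_camera_pivot {'centre': [376.7, 185.3], 'score': 0.55} [ 474. -182.  121.]
top advance_tip {'centre': [476.1, 331.5], 'score': 0.78} [ 209. -381.  121.]
top advance_tip {'centre': [399.8, 189.5], 'score': 0.6} [ 469. -229.  121.]
top black_advance {'centre': [194.4, 163.9], 'score': 0.5} [489. 188. 121.]
scene silver_camera_pivot {'centre': [226.7, 167.1], 'score': 0.85} [ 333. -294.  121.]
scene silver_camera_pivot {'centre': [250.2, 263.9], 'score': 0.73} [ 579. -160.  121.]
scene advance_tip {'centre': [231.4, 218.1], 'score': 0.8} [ 478. -231.  121.]
scene black_advance {'centre': [452.0, 263.1], 'score': 0.61} [501. 191. 121.]
scene black_advance {'centre': [249.4, 266.5], 'score': 0.17} [ 585. -159.  121.]
0.4 [ 160.04838189 -629.91588137  231.1614337 ] [-3.14130886e+00 -2.36692587e-05  2.48749454e-01] 85.44254303534163
```

View pics/top1.png

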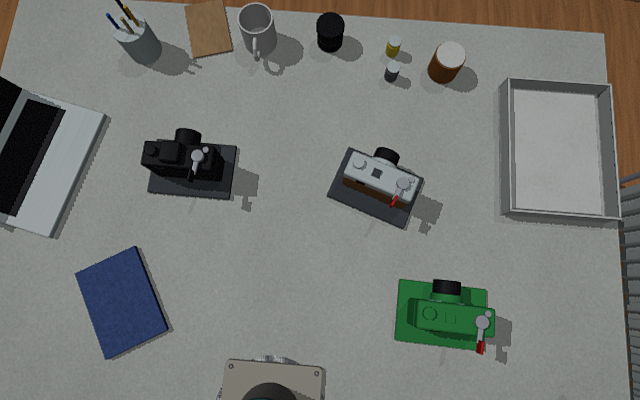

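View pics/scene1.png

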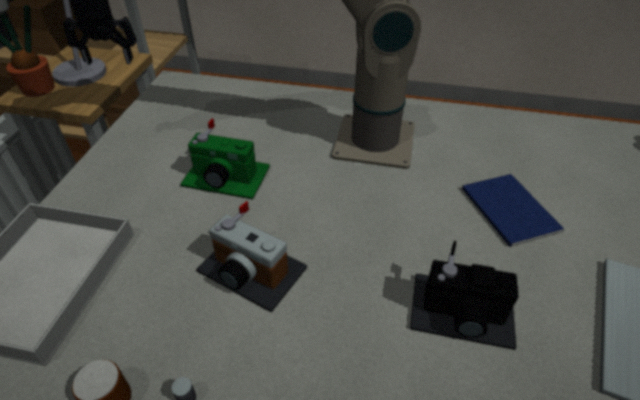

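Candidates: green camera top(443,315)/scene(225,165), which is the excluded look-alike. Black camera top(190,160)/scene(470,300), the bystander. Silver with brown sides top(380,183)/scene(250,255), which fits because of the aluminium top, brown sides and red tab. I'll confirm that one in a crop.

```bash
python3 - <<'E'
from h import *
from scipy.optimize import least_squares
P={}
for n,b in(("top",(320,130,440,240)),("scene",(190,190,320,310))):
    p=ctrl.get_image(n);P[n]=p
    im=p["img"].astype(int);m=(im[...,0]>110)&(im[...,1]<60)&(im[...,2]<60)
    mm=np.zeros_like(m);mm[b[1]:b[3],b[0]:b[2]]=m[b[1]:b[3],b[0]:b[2]]
    v,u=np.nonzero(mm);print(n,len(u),u.mean(),v.mean(),u.min(),u.max(),v.min(),v.max(),ray(p,(u.mean(),v.mean()),121))
    P[n+"c"]=(u.mean(),v.mean())
f=lambda X:np.r_[np.array(proj(P["top"],X))-P["topc"],np.array(proj(P["scene"],X))-P["scenec"]]
r=least_squares(f,[470,-229,121]);print(r.x,r.fun)
for c in((403,184),(404,183)):print(ray(P["top"],c,112))
# plate corners on top image
for c in((346,148),(425,178),(409,228),(327,196)):print("plate",ray(P["top"],c,8).round())
save(P["top"],"crop",(310,130,450,240),5)
p=ctrl.get_image("wrist");print(p["R"],p["t"],p["fx"],p["cx"],p["cy"])
E
```

```text
top 26 393.6923076923077 200.5 391 397 196 205 [ 445.36040157 -217.65997687  121.        ]<stdin>:8: RuntimeWarning: Mean of empty slice.
  ret = ret.dtype.type(ret / rcount)
Traceback (most recent call last):
ValueError: zero-size array to reduction operation minimum which has no identity
```

```bash
python3 - <<'E'
from h import *
from scipy.optimize import least_squares
P={}
for n,b in(("top",(380,185,405,215)),("scene",(232,195,256,220))):
    p=ctrl.get_image(n);P[n]=p
    im=p["img"].astype(int);m=(im[...,0]>85)&(im[...,0]-im[...,1]>60)&(abs(im[...,1]-im[...,2])<25)
    mm=np.zeros_like(m);mm[b[1]:b[3],b[0]:b[2]]=m[b[1]:b[3],b[0]:b[2]]
    v,u=np.nonzero(mm);print(n,len(u));print(u.mean(),v.mean(),u.min(),u.max(),v.min(),v.max(),ray(p,(u.mean(),v.mean()),121))
    P[n+"c"]=(u.mean(),v.mean())
f=lambda X:np.r_[np.array(proj(P["top"],X))-P["topc"],np.array(proj(P["scene"],X))-P["scenec"]]
r=least_squares(f,[470,-229,121]);print(r.x,r.fun)
for c in((403,184),(404,183)):print(ray(P["top"],c,112))
for c in((346,148),(425,178),(409,228),(327,196)):print("plate",ray(P["top"],c,8).round())
save(P["top"],"crop",(310,130,450,240),5)
E
```

```text
top 31
393.83870967741933 200.32258064516128 391 397 196 205 [ 445.74311074 -217.93443043  121.        ]
scene 13
243.23076923076923 204.69230769230768 240 246 202 207 [ 437.50186647 -220.40367047  121.        ]
[ 444.26083715 -217.00307288  128.02386376] [ 0.15077093 -0.02734449  0.15336967  0.02352338]
[ 482.98459015 -236.57449291  112.        ]
[ 485.23396874 -238.51634411  112.        ]
plate [ 587. -121.    8.]
plate [ 529. -307.    8.]
plate [ 410. -274.    8.]
plate [469. -85.   8.]
```

View pics/crop.png

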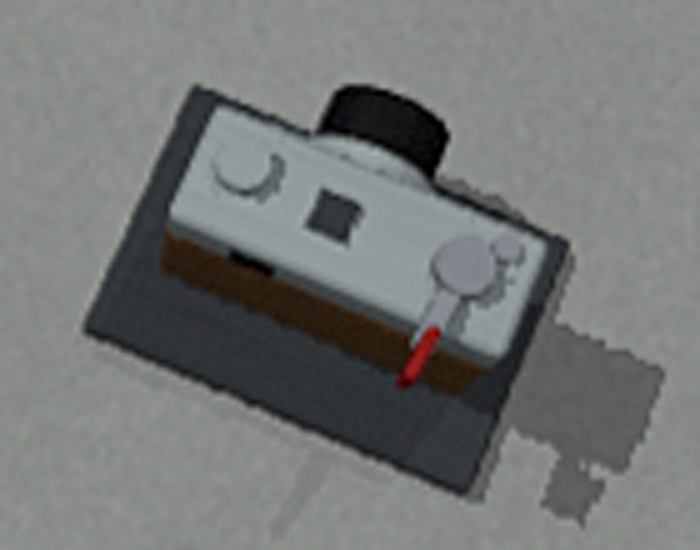

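Confirmed: the silver camera with brown sides and the red tab, tab at top pixel (394,200) and pivot knob at (403,183). Its pivot is at about (485,-238), and the tab at about (444,-218), 45 mm out as expected. The yaw is about -17 to -20 deg. I'll fly there high with the fingers closed.

step_arm --series '[[[0, 0, 0, 0.217, -0.195, 0, 1], [0, 0, 0, 0.217, -0.195, 0, 1], [0, 0, 0, 0.217, -0.195, 0, 1], [0, 0, 0, 0.217, -0.195, 0, 1], [0, 0, 0, 0.217, -0.195, 0, 1], [0, 0, 0, 0.217, -0.195, 0, 1], [0, 0, 0, 0.217, -0.195, 0, 1], [0, 0, 0, 0.217, -0.195, 0, 1], [0, 0, 0, 0.217, -0.195, 0, 1], [0, 0, 0, 0.217, -0.195, 0, 1], [0, 0, 0, 0.217, -0.195, 0, 1], [0, 0, 0, 0.217, -0.195, 0, 1]]]'

```text
clock: 1.8
eef_pos: [453.2, -192.1, 231.7]
tool_rot: [3.141, -0.001, 0.249]
force: [1.1, -0.3, 0.1]
width: -0.1
gripper_force: 0.0
```

step_arm --series '[[[0, 0, 0.175, 0, 0, 0, 1], [0, 0, 0.175, 0, 0, 0, 1], [0, 0, 0.175, 0, 0, 0, 1], [0, 0, 0.175, 0, 0, 0, 1], [0, 0, 0.17, 0, 0, 0, 1], [0, 0, 0, 0, 0, 0, 1], [0, 0, 0, 0, 0, 0, 1]]]'

```text
clock: 2.5
eef_pos: [452.4, -193.5, 231.4]
tool_rot: [3.142, -0.0, -0.431]
force: [0.7, 0.1, -0.5]
width: 0.0
gripper_force: 0.0
```

```bash
cat >> h.py <<'E'
PV=np.array([485.,-238.])
def st():
    s=ctrl.read_state();return s["clock"],np.array(s["eef_pos"]).round(1),np.degrees(s["tool_rot"]).round(2),np.array(s["force"]).round(1),round(s["width"],1)
def to(X,psi):
    _,P,r,_,_=st();a=np.radians(r[2]);d=np.array(X)-P
    print("turn",round(-(psi-r[2])/45,3),"shift",(np.array([np.cos(a)*d[0]+np.sin(a)*d[1],np.sin(a)*d[0]-np.cos(a)*d[1],-d[2]])/150).round(3))
E
python3 - <<'E'
from h import *
print(st(),np.round(ctrl.read_state()["qpos"],2));to([453,-194,116],-25)
p=ctrl.get_image("wrist");save(p,"w1")
im=p["img"].astype(int);m=(im[...,0]>90)&(im[...,0]-im[...,1]>60)&(abs(im[...,1]-im[...,2])<25)
v,u=np.nonzero(m);print(len(u),u.mean(),v.mean())
print(ctrl.recognise(p,"advance_tip")[:2],ctrl.recognise(p,"silver_camera_pivot")[:2],p["fx"],p["cx"],p["cy"],p["R"],p["t"])
E
```

```text
(2.5, array([ 452.4, -193.5,  231.4]), array([ 1.80e+02, -2.00e-02, -2.47e+01]), array([ 0.7,  0.1, -0.5]), 0.0) [ 0.22  0.41  0.18  1.95 -0.1   0.79 -1.55]
turn 0.007 shift [0.005 0.001 0.769]
213 381.962441314554 223.3755868544601
[{'centre': [349.5, 154.4], 'score': 0.86}, {'centre': [535.8, 299.9], 'score': 0.7}] [{'centre': [484.9, 275.6], 'score': 0.66}, {'centre': [299.1, 133.1], 'score': 0.59}] 309.70691628693146 317.63717545471843 202.50975568004694 [[-4.18458165e-01 -9.08235734e-01  7.84782632e-04]
 [-8.65071089e-01  3.98833516e-01  3.04275923e-01]
 [-2.76667263e-01  1.26647851e-01 -9.52583617e-01]] [ 13.86100692 429.91995517 529.09258037]
```

View pics/w1.png

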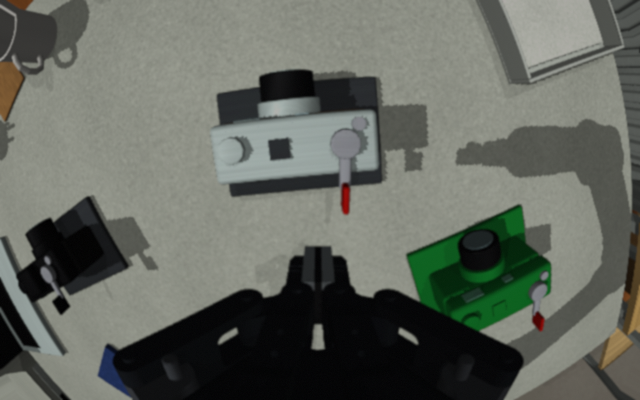

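Wrist view: silver camera with pivot knob at (345,144) and red tab at (346,198). The fingertips at (317,250) are closed and to the +y side of the tab. I'll refine both points from this.

```bash
python3 - <<'E'
from h import *
p=ctrl.get_image("wrist");R=np.array(p["R"]);C=-R.T@np.array(p["t"])
def fr(uv,z):
    d=np.array([uv[0]-p["cx"],uv[1]-p["cy"]]);r=np.hypot(*d);a=r/p["fx"]
    w=R.T@np.r_[np.sin(a)*d/r,np.cos(a)];return C+w*(z-C[2])/w[2]
im=p["img"].astype(int);m=(im[...,0]>90)&(im[...,0]-im[...,1]>60)&(abs(im[...,1]-im[...,2])<25)
m[:,:330]=0;m[:,365:]=0;m[:170]=0;m[230:]=0
v,u=np.nonzero(m);print(len(u),u.mean(),v.mean(),u.min(),u.max(),v.min(),v.max())
t=fr((u.mean(),v.mean()),123);k=fr((345,143),113);print("tip",t,"piv",k,"len",np.linalg.norm((t-k)[:2]),"ang",np.degrees(np.arctan2(*(t-k)[1::-1])))
a,b=fr((213,128),107),fr((217,183),107);c=fr((377,168),107);print("back edge",b,c,np.degrees(np.arctan2(*(b-c)[1::-1]))-90,np.linalg.norm(b-c))
E
```

```text
176 345.07954545454544 199.94886363636363 342 348 187 213
tip [ 443.63469154 -214.80570336  123.        ] piv [ 486.52670558 -234.43190074  113.        ] len 47.168978061814975 ang 155.41248004010407
back edge [ 502.53236825 -114.7277814   107.        ] [ 453.72238699 -251.74969731  107.        ] -19.606928720778555 145.45590297877118
```

step_arm --series '[[[0, 0, 0, 0, -0.03, 0.15, 1], [0, 0, 0, 0, 0, 0.2, 1], [0, 0, 0, 0, 0, 0.2, 1], [0, 0, 0, 0, 0, 0.12, 1], [0, 0, 0, 0, 0, 0.06, 1], [0, 0, 0, 0, 0, 0.04, 1], [0, 0, 0, 0, 0, 0, 1], [0, 0, 0, 0, 0, 0, 1]]]'

```text
clock: 3.5
eef_pos: [454.7, -189.8, 116.5]
tool_rot: [-3.141, -0.002, -0.434]
force: [0.8, -0.5, 0.0]
width: 0.0
gripper_force: 0.0
```

```bash
python3 - <<'E'
from h import *
print(st())
p=ctrl.get_image("wrist");save(p,"w2",(230,80,430,280),3)
PV=np.array([485.5,-236.])
# sweep: tool frame in lever frame: radial r, tangential behind s; start from measured pose
_,P,r,_,_=st();rel=P[:2]-PV;print("R",np.hypot(*rel),"az",np.degrees(np.arctan2(rel[1],rel[0])))
# turning rigidly about PV by d deg anticlockwise: constant tool-frame shift
for d in(2,4,8):
    D=np.radians(d);Q=np.array([[np.cos(D),-np.sin(D)],[np.sin(D),np.cos(D)]])@rel-rel
    a=np.radians(r[2]);print(d,"turn",-d/45,"shift",np.round([(np.cos(a)*Q[0]+np.sin(a)*Q[1])/150,(np.sin(a)*Q[0]-np.cos(a)*Q[1])/150],4))
E
```

```text
(3.5, array([ 454.7, -189.8,  116.5]), array([-1.7999e+02, -9.0000e-02, -2.4890e+01]), array([ 0.8, -0.5,  0. ]), 0.0)
R 55.47008202625987 az 123.60412392116783
2 turn -0.044444444444444446 shift [-0.0066  0.0111]
4 turn -0.08888888888888889 shift [-0.0127  0.0225]
8 turn -0.17777777777777778 shift [-0.0238  0.0458]
```

View pics/w2.png

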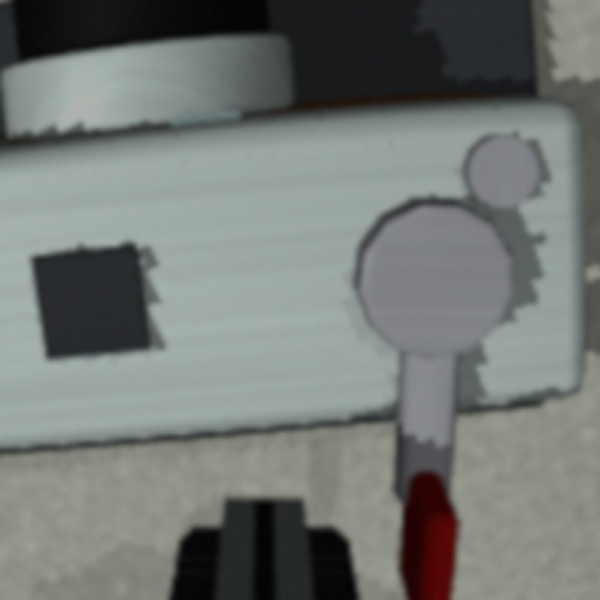

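step_arm --series '[[[0, 0, 0, 0, 0.04, 0, 1], [0, 0, 0, 0, 0.04, 0, 1], [0, 0, -0.0889, -0.0071, 0.0223, 0, 1], [0, 0, -0.0889, -0.0071, 0.0223, 0, 1], [0, 0, -0.0889, -0.0071, 0.0223, 0, 1], [0, 0, -0.0889, -0.0071, 0.0223, 0, 1], [0, 0, -0.0889, -0.0071, 0.0223, 0, 1], [0, 0, -0.0889, -0.0071, 0.0223, 0, 1], [0, 0, -0.0889, -0.0071, 0.0223, 0, 1], [0, 0, -0.0889, -0.0071, 0.0223, 0, 1], [0, 0, -0.0889, -0.0071, 0.0223, 0, 1], [0, 0, 0, 0, 0, 0, 1]]]'

```text
clock: 4.75
eef_pos: [435.4, -228.6, 116.1]
tool_rot: [-3.142, -0.001, 0.193]
force: [0.0, 3.1, 0.0]
width: 0.1
gripper_force: 1.0
```

```bash
cat > s.py <<'E'
from h import *
import sys
c,P,r,f,_=st();PV=np.array([485.5,-236.]);rel=P[:2]-PV
a=np.radians(r[2]);x=np.array([np.cos(a),np.sin(a)]);y=np.array([np.sin(a),-np.cos(a)])
print(c,P,r[2],"F",f,"push",-(f[:2]@y).round(1),"r",-(rel@x).round(1),"s",-(rel@y).round(1))
p=ctrl.get_image("wrist");save(p,sys.argv[1],(230,80,430,280),3)
E
python3 s.py w3
```

```text
4.75 [ 435.4 -228.6  116.1] 11.08 F [0.  3.1 0. ] push 3.0 r 47.7 s 16.9
```

View pics/w3.png

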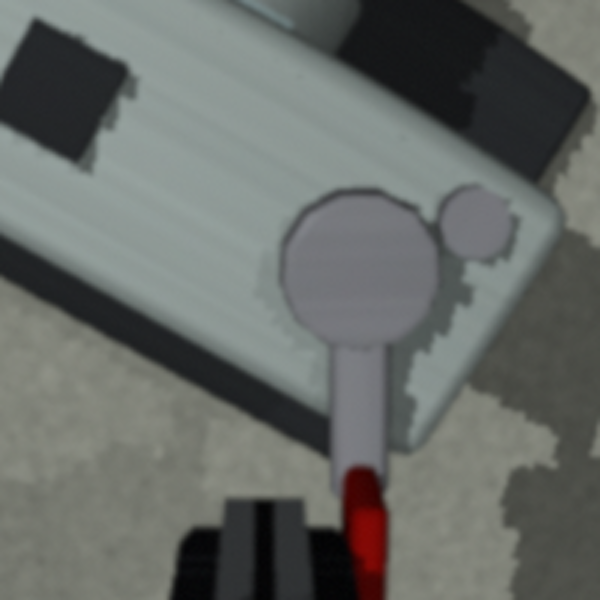

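The tab is in contact with the finger's side (crop (365,530)), and the lever stays square to the tool, about 36 deg round so far. Continuing the sweep.

step_arm --series '[[[0, 0, -0.0889, -0.0071, 0.0223, 0, 1], [0, 0, -0.0889, -0.0071, 0.0223, 0, 1], [0, 0, -0.0889, -0.0071, 0.0223, 0, 1], [0, 0, -0.0889, -0.0071, 0.0223, 0, 1], [0, 0, -0.0889, -0.0071, 0.0223, 0, 1], [0, 0, -0.0889, -0.0071, 0.0223, 0, 1], [0, 0, -0.0889, -0.0071, 0.0223, 0, 1], [0, 0, -0.0889, -0.0071, 0.0223, 0, 1], [0, 0, -0.0889, -0.0071, 0.0223, 0, 1], [0, 0, 0, 0, 0, 0, 1], [0, 0, 0, 0, 0, 0, 1]]]'

```text
clock: 5.9
eef_pos: [439.5, -258.6, 115.7]
tool_rot: [-3.14, 0.001, 0.82]
force: [-1.7, 2.5, 0.8]
width: -0.1
gripper_force: 1.1
```

```bash
python3 s.py w4
```

```text
5.9 [ 439.5 -258.6  115.7] 46.96 F [-1.7  2.5  0.8] push 2.9 r 47.9 s 18.2
```

step_arm --series '[[[0, 0, -0.0444, -0.0035, 0.0111, 0, 1], [0, 0, -0.0444, -0.0035, 0.0111, 0, 1], [0, 0, 0, 0, 0, 0, 1], [0, 0, 0, 0, 0, 0, 1]]]'

```text
clock: 6.35
eef_pos: [441.7, -262.1, 115.7]
tool_rot: [-3.141, 0.0, 0.891]
force: [-1.2, 1.2, 1.7]
width: 0.2
gripper_force: 1.3
```

```bash
python3 s.py w5
```

```text
6.35 [ 441.7 -262.1  115.7] 51.08 F [-1.2  1.2  1.7] push 1.7 r 47.8 s 17.7
```

step_arm --series '[[[0, 0, -0.0444, -0.0035, 0.0111, 0, 1], [0, 0, -0.0444, -0.0035, 0.0111, 0, 1], [0, 0, 0, 0, 0, 0, 1], [0, 0, 0, 0, 0, 0, 1]]]'

```text
clock: 6.8
eef_pos: [443.8, -265.0, 115.7]
tool_rot: [-3.141, 0.0, 0.961]
force: [-2.3, 0.5, -0.6]
width: -0.3
gripper_force: 1.3
```

```bash
python3 s.py w6
```

```text
6.8 [ 443.8 -265.   115.7] 55.08 F [-2.3  0.5 -0.6] push 2.2 r 47.6 s 17.6
```

View pics/w6.png

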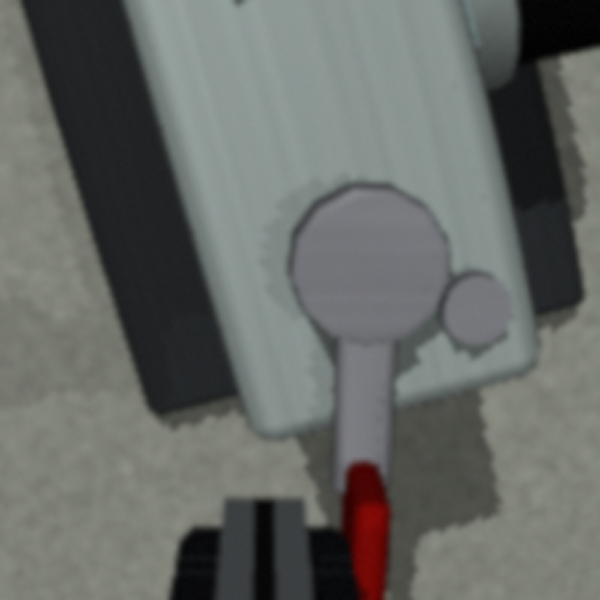

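The lever is near -y of the camera and still in contact, and the force shows no stop yet. Creeping on.

step_arm --series '[[[0, 0, -0.0222, -0.0018, 0.0056, 0, 1], [0, 0, -0.0222, -0.0018, 0.0056, 0, 1], [0, 0, 0, 0, 0, 0, 1], [0, 0, 0, 0, 0, 0, 1]]]'

```text
clock: 7.25
eef_pos: [444.0, -265.8, 115.7]
tool_rot: [-3.139, 0.001, 0.997]
force: [-5.0, 1.9, 1.4]
width: -0.4
gripper_force: 2.5
```

step_arm --series '[[[0, 0, 0, 0, 0.008, 0, 1], [0, 0, 0, 0, 0, 0, 1], [0, 0, 0, 0, 0, 0, 1]]]'

```text
clock: 7.55
eef_pos: [444.1, -266.0, 115.6]
tool_rot: [-3.137, 0.001, 0.997]
force: [-6.9, 2.4, 3.1]
width: -0.2
gripper_force: 3.5
```

```bash
python3 s.py w7
```

```text
7.55 [ 444.1 -266.   115.6] 57.14 F [-6.9  2.4  3.1] push 7.1 r 47.7 s 18.5
```

Force is rising to 7 N while the TCP stalls, so the lever is on its hard stop. I'll press slightly firmer and hold.

step_arm --series '[[[0, 0, 0, 0, 0.012, 0, 1], [0, 0, 0, 0, 0, 0, 1], [0, 0, 0, 0, 0, 0, 1], [0, 0, 0, 0, 0, 0, 1], [0, 0, 0, 0, 0, 0, 1], [0, 0, 0, 0, 0, 0, 1], [0, 0, 0, 0, 0, 0, 1], [0, 0, 0, 0, 0, 0, 1], [0, 0, 0, 0, 0, 0, 1], [0, 0, 0, 0, 0, 0, 1]]]'

```text
clock: 8.6
eef_pos: [444.2, -266.1, 115.4]
tool_rot: [-3.134, 0.002, 0.997]
force: [-8.9, 4.2, 5.1]
width: -0.2
gripper_force: 5.1
```

```bash
python3 s.py w8
```

```text
8.6 [ 444.2 -266.1  115.4] 57.15 F [-8.9  4.2  5.1] push 9.8 r 47.7 s 18.4
```

The TCP didn't move and the force rose to 10 N, so the stop is confirmed and it was held for 1 s. Now a quick straight lift to release, then wait.

step_arm --series '[[[0, 0, 0, 0, 0, -0.33, 1], [0, 0, 0, 0, 0, -0.33, 1], [0, 0, 0, 0, 0, -0.33, 1], [0, 0, 0, 0, 0, 0, 1], [0, 0, 0, 0, 0, 0, 1], [0, 0, 0, 0, 0, 0, 1], [0, 0, 0, 0, 0, 0, 1], [0, 0, 0, 0, 0, 0, 1], [0, 0, 0, 0, 0, 0, 1], [0, 0, 0, 0, 0, 0, 1], [0, 0, 0, 0, 0, 0, 1], [0, 0, 0, 0, 0, 0, 1]]]'

```text
clock: 9.85
eef_pos: [447.6, -267.8, 264.3]
tool_rot: [-3.142, -0.0, 0.997]
force: [-0.2, 0.7, 0.3]
width: 0.3
gripper_force: 0.0
```

```bash
python3 - <<'E'
from h import *
print(st());p=ctrl.get_image("wrist");save(p,"w9")
E
```

```text
(9.85, array([ 447.6, -267.8,  264.3]), array([-180.  ,   -0.  ,   57.11]), array([-0.2,  0.7,  0.3]), 0.3)
```

View pics/w9.png

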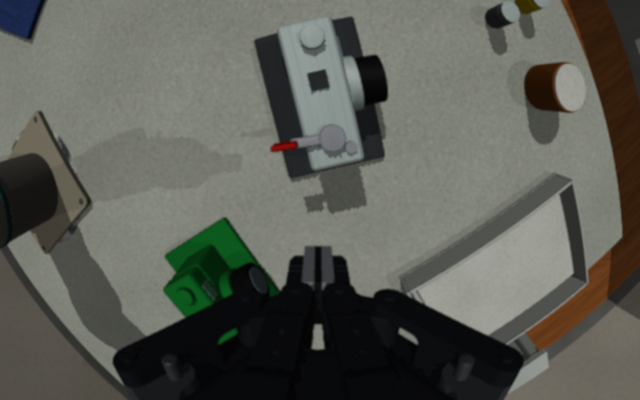

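The lever is back home: pivot (332,138), red tab (285,147), overhanging the camera's back as at the start. The arm is clear and touching nothing, and the black camera was never approached.

```bash
python3 -c "
from h import *
print(ctrl.finish_job())"
```

```text
the job is handed in; nothing more can be done
None
```

I wound the silver camera's lever to its hard stop, held it there for about 1 s and released it; the last picture shows it back home, the black camera was not touched, and the job is handed in.

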